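Close the dip pots and hold the bento lid open

ROBOT

A 6-joint arm with a two-finger parallel gripper is mounted at the origin on the work surface. World frame = base frame: x ahead of the robot, y to its left, z up, the work surface at z = 0. Lengths are in m, angles in rad, forces in N, time in s.
With the tool pointing down it reaches from about 0.225 to 0.875 m from the base axis. Payload 3.4 kg.
Tool frame: the origin (TCP) lies on the centre line of the jaws, within the pads' length; the fingertips stand 8 mm ahead of it and the grasp point (between the pads) lies 11 mm behind it (ctrl.tips_ahead is the distance from the TCP to the fingertips, in m); z points along the fingers, y is the line along which they close (so a half turn about z gives the same grasp; the last joint's range is limited). The gripper opens to 85 mm and grips with 20 to 120 N. Pads are 22 mm wide; open, the fingers measure 114 mm over their backs; the gripper's body (76 mm by 85 mm) begins 54 mm behind the grasp point. The pads swing forward as they close: fully open they stand 13 mm farther back than shut.
Start: joints at [1.017, 0.276, 1.505, -0, 1.361, -0.121], TCP at [0.241, 0.522, 0.239] pointing down, gripper open.
Joint ranges: [-2.89, 2.89], [-0.75, 2.08], [0.22, 2.7], [-1.18, 4.32], [0.11, 2.71], [-2.7, 2.7]. Speed limits (rad/s): [2.57, 2.57, 3.14, 3.14, 3.14, 3.14].

INTERFACE

Orientations are given as a unit quaternion [x, y, z, w].
In Python, from rig import ctrl gives the robot as it stands. The module is installed in compiled form; this text tells all that it offers.
- The arm moves only by the tool servo_tool, never from a script. Its argument "steps" is one flat list of numbers, 7 for each row, row after row: the shift along the tool's x, y, z scaled (see below), then the turn, a rotation vector about the tool's x, y, z scaled (see below), then the closure, from 0 (fully open) to 1 (shut). A call has 1 to 10 rows; each row shifts and turns the commanded pose from where the row before left it, along the tool's axes as they then stand; what a row does not reach is not made up. The controller multiplies each number of a shift by 0.5 m and each number of a turn by 90 degrees. A row lasts 1/8 s, in which the tool goes at most 62.5 mm and 10.7 degrees, less where a joint would pass 70% of its speed; a pose out of reach is approached as far as the arm can. A call with a number of a shift or a turn outside -1 to 1 is refused whole. A call with a gripper value outside its range is refused whole. The fingers move at their own pace and stop on an object; "newtons" is the grip in N (left out, the last holds). Time passes only in rows, so rows that do not move let the fingers close. It gives the time, the measured TCP pose, the force, the opening and the grip force at its end, in the units of the state.
- ctrl.state(): the state, without advancing time (a new reading comes with each control period).
- ctrl.get_image(name): name is "scene" or "top" or "wrist"; returns the picture (420x560x3 uint8, red, green, blue); there is no depth.
- ctrl.camera_model(name): a dict with "mtx" (3x3 intrinsics, pixels), "rvec" (rotation vector, rad) and "tvec" (3), from world to camera coordinates, as OpenCV has them; the wrist camera has in their place "hand_eye" (4x4, takes a point from camera to tool coordinates, whose origin is the TCP and whose axes are the flange's). Camera axes: x right, y down, z forward; pixel columns grow to the right and rows downward; lengths in m; the calibration is good to about 2 mm. A picture is of the moment at which its call begins: read the wrist's pose just before it. camera_model takes no time and is no camera call.
- ctrl.finish_job(): hands the job in; it is judged then, once.
The state is a dict: "time_s": time; "q": joint angles; "joint_vel": joint speeds; "joint_torque": joint torques, N m; "position": TCP position; "tcp_rot": TCP orientation; "force": force on the tool from outside, world axes, zero at the start; "torque": the same for the moment, N m; "grip_width": finger opening in m; "finger_force": force on a finger pad.
Only numpy, scipy, OpenCV 4.12 (cv2) and the standard library are available. Lean on these libraries where they do the work, as an engineer would, in place of code of your own. Each camera call takes 0.05 s, during which the arm holds its last target. There are 200 camera calls.

TASK

I am about to pack lunch: first, with the bento still shut, press the caps of the round and the square dip pot fully home where they stand. Then lift the hinged bento lid by its bar handle and hold it still at 60 degrees from closed; it falls shut by itself, so finish while still holding it there, without letting go. Leave the other kitchen things where they are.

Things in the scene. Friction and masses are not known exactly. Their poses are not given: they have to be found in the camera images.
- bento: pink plastic bento box, fixed to the counter: outside 150 (its x) x 200 (its y) x 60 high without lid. Origin at the centre of its underside, z up; its +x side is the hinge side, its -x side is the front, roughly facing the robot (yaw within 0.35 rad)
- lid_hinge (a point): middle of the hinge line, which runs along the bento's y at the top of its +x rim: 75 along the bento's x and 60 above its underside
- bento_lid (a joint): lid angle in rad: 0 closed, 1.047 = 60 degrees, stop at 1.35. Opening lifts the front edge up and over towards the hinge. The hinge is free and has no stay: released, the lid falls shut from any angle. The lid is 154 x 204, 8 thick, about 0.13 to 0.25 kg
- lid_bar (a point): middle of the bar handle on the lid: a round aluminium bar 10 in diameter, parallel to the hinge, 90 long from leg to leg (80 clear between them), with 30 free under it. Its centre is 120 in front of the hinge line and 43 above the lid's underside (so 103 above the counter when shut); the point moves with the lid. Its z axis is the lid's normal, so it turns towards the hinge side as the lid opens
- lid_edge (a point): middle of the lid's front edge, 152 in front of the hinge line, mid-thickness; moves with the lid
- round_pot: loose round clear dip pot, 62 across, 42 high without cap, about 0.2 kg, origin at the centre of its underside. It stands left or right of the bento, the square pot on the other side
- round_cap_top (a point): centre of the top of the round pot's white cap (66 across, 12 thick); 54 above the counter when home, up to 62 when it stands proud
- round_cap (a joint): how far the round cap has been pressed down, m: starts at 0 to 0.003, 0.008 is fully home against the rim. It sticks by friction: it moves at about 8 N, then stops hard; it does not spring back
- square_pot: loose square clear dip pot, 58 x 58, 36 high without cap, about 0.2 kg, origin at the centre of its underside
- square_cap_top (a point): centre of the top of the square pot's white cap (62 x 62, 12 thick); 48 above the counter when home, up to 56 when it stands proud
- square_cap (a joint): as the round cap: starts at 0 to 0.003, 0.008 is fully home; moves at about 8 N
- bowls: two nested clear glass bowls, 144 across, 75 high together; loose, to be left alone; origin at the underside
- trivet: slatted wooden trivet 160 x 148, 16 thick; loose, to be left alone; origin at the underside
- egg_slicer: closed aluminium egg slicer, 130 x 92, 34 high, with a thumb tab; loose, to be left alone; origin at the underside
- brush: silicone brush lying down, 225 long, 34 wide, 16 high, along its own x; loose, to be left alone; origin at the underside
- timer: egg-shaped white kitchen timer, 62 across, 60 high; loose, to be left alone; origin at the underside

How it is judged:
On the way:
1. both caps pressed home, with the bento lid still shut (value of joint each of round_cap, square_cap above 0.0062 m and value of joint bento_lid below 0.1 rad), for 0.2 s.
At the end, for the whole second after the job is handed in: the lid is held still (under 0.1 rad/s) by the gripper's fingers (contact over 0.2 N) at 60 degrees, within 7 degrees, through the last second; both caps are home (within 1.8 mm of the rim), both pots upright and within 40 mm of where they stood (value of joint each of round_cap, square_cap above 0.0062 m and angle between each of round_pot, square_pot's own z axis and vertical below 0.15 rad and distance of each of round_pot, square_pot from where it was at the start of the episode below 0.04 m and value of joint bento_lid between 0.925 and 1.169 rad and velocity of joint bento_lid between -0.1 and 0.1 rad/s and contact force between bento_lid and the fingers above 0.2 N); the arm keeps its last pose, push and grip.
It fails at once if a bystander (bowls, trivet, egg slicer, brush or timer) shifted by more than 30 mm (distance of any of bowls, trivet, egg_slicer, brush, timer from where it was at the start of the episode above 0.03 m).
It fails at once if a dip pot tipped over (angle between any of round_pot, square_pot's own z axis and vertical above 0.5 rad).
It also fails if it takes over 53 s, if anything falls off the work surface, if the arm or the gripper's body presses on something with over 40 N, if the wrist force passes 120 N, or if a joint passes its speed limit or range.

## Working session

There is one attempt and no reset: what is moved stays moved. The work goes in short steps, Python scripts to look and compute and a tool call to move; the robot and the scene stay as the last step left them, time stands still between calls to the robot, and variables do not carry over. Pictures are saved under pics/ and viewed, at most 10 in all, crops included, and the job is handed in when it is done.

Besides the shell and the picture viewer there is one more tool, called after "Request:" in YAML: its name, and indented under it one key for each argument. servo_tool: Moves the arm, as the interface text tells. Its arguments: {"type":"object","properties":{"steps":{"type":"array","items":{"type":"number"}},"newtons":{"type":"number"}},"required":["steps"]}

```bash
mkdir -p pics; python3 - <<'E'
from rig import ctrl
import cv2,numpy as np
s=ctrl.state();print(s)
for n in("scene","top"):
    cv2.imwrite(f"pics/{n}0.png",ctrl.get_image(n)[:,:,::-1])
    m=ctrl.camera_model(n);print(n,m)
print(ctrl.camera_model("wrist"),ctrl.tips_ahead)
E
```

```text
{'time_s': 0.0, 'q': array([ 1.01697650e+00,  2.76607529e-01,  1.50616339e+00,  8.49782283e-07,
        1.36068411e+00, -1.20984537e-01]), 'joint_vel': array([ 0.00093417,  0.00120232, -0.00044412,  0.00077934,  0.00061843,
       -0.00036284]), 'joint_torque': array([ 8.63032401e-04, -4.16776657e+01, -2.45801854e+01, -1.56099209e-04,
        1.11146359e-02, -1.64883693e-05]), 'position': array([0.24090142, 0.52152763, 0.23842049]), 'tcp_rot': array([ 2.14732212e-01,  9.76672519e-01, -8.78549123e-04, -3.08649968e-04]), 'force': array([-0.7511911 ,  0.60957285,  0.9584038 ]), 'torque': array([ 0.01766177, -0.03933036,  0.04192482]), 'finger_force': 0.0, 'grip_width': 0.08552541738336059}
scene {'mtx': array([[538.82366932,   0.        , 282.71682586],
       [  0.        , 538.82366932, 206.53403816],
       [  0.        ,   0.        ,   1.        ]]), 'rvec': array([ 0.90410977,  2.53544954, -1.02111574]), 'tvec': array([ 0.41597054, -0.19222429,  1.6072726 ])}
top {'mtx': array([[485.20969025,   0.        , 279.75082366],
       [  0.        , 485.20969025, 206.35955656],
       [  0.        ,   0.        ,   1.        ]]), 'rvec': array([ 2.19799737, -2.15573537,  0.0998209 ]), 'tvec': array([-0.01930621,  0.53541922,  1.17343728])}
{'mtx': array([[334.36432375,   0.        , 280.16532433],
       [  0.        , 334.36432375, 210.70712842],
       [  0.        ,   0.        ,   1.        ]]), 'hand_eye': array([[-5.42394516e-04, -9.52831579e-01, -3.03499075e-01,
         7.64243300e-02],
       [ 9.99999845e-01, -5.54404119e-04, -4.65921702e-05,
        -5.71795976e-04],
       [-1.23866646e-04, -3.03499053e-01,  9.52831732e-01,
        -1.35014884e-01],
       [ 0.00000000e+00,  0.00000000e+00,  0.00000000e+00,
         1.00000000e+00]])} 0.008
```

View pics/top0.png

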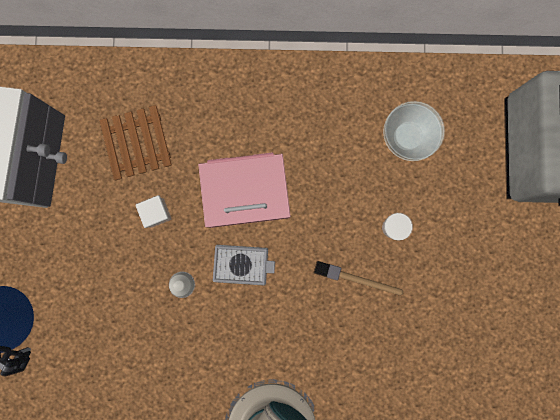

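View pics/scene0.png

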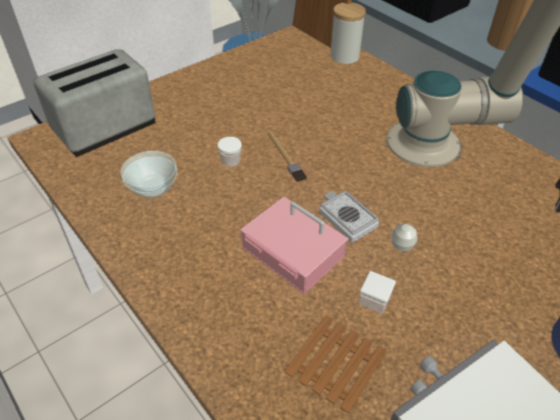

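The top view shows the square cap at (152,212), the round cap at (398,227) and the bar from (226,209) to (267,206). In the scene view the square cap is near (378,287), the round cap near (230,146) and the bar from (292,206) to (321,229). I'll enlarge these.

```bash
python3 - <<'E'
import cv2,numpy as np
def crop(n,u,v):
    im=cv2.imread(f"pics/{n}0.png")[v-20:v+20,u-26:u+26]
    im=cv2.resize(im,None,fx=5,fy=5,interpolation=cv2.INTER_NEAREST)
    for k in range(0,52,10):
        cv2.putText(im,str(u-26+k),(k*5,9),0,.33,(0,255,255),1);cv2.line(im,(k*5,10),(k*5,16),(0,255,255),1)
    for k in range(0,40,10):
        cv2.putText(im,str(v-20+k),(0,k*5+4),0,.33,(255,255,0),1);cv2.line(im,(22,k*5),(30,k*5),(255,255,0),1)
    return im
r=[np.hstack([crop(n,*p) for p in ps]) for n,ps in(("top",[(152,212),(398,227),(246,208)]),("scene",[(378,290),(230,148),(307,217)]))]
cv2.imwrite("pics/c1.png",np.vstack(r))
E
```

```text
(no output)
```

View pics/c1.png

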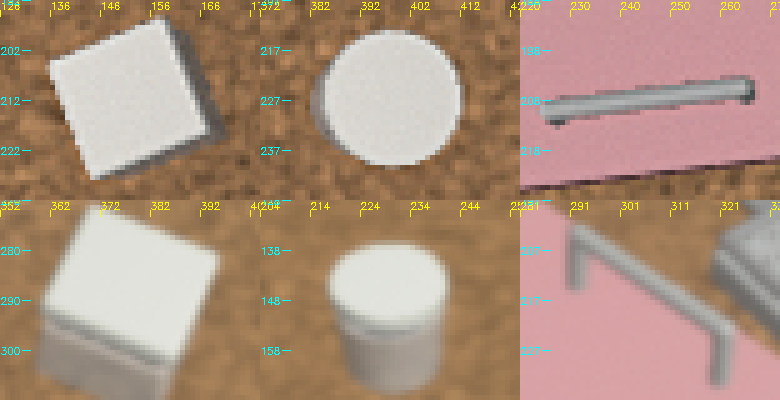

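The crops put the centres here:

| Feature | Top view | Scene view |
|---|---|---|
| Square cap centre | (151.9,211.5) | (378.3,286.5) |
| Round cap centre | (398.2,226.4) | (229.7,144.6) |
| Bar ends | (225,210.4) to (266.4,205.4) | (292,203) to (323,222.6) |

Next I'll triangulate.

```bash
cat >h.py <<'E'
from rig import ctrl
import cv2,numpy as np
from scipy.spatial.transform import Rotation as R
M={n:ctrl.camera_model(n) for n in("top","scene")}
def P(n):
    m=M[n];return np.hstack([cv2.Rodrigues(m["rvec"])[0],m["tvec"].reshape(3,1)])
def tri(a,b):
    u=[cv2.undistortPoints(np.array([[p]],float),M[n]["mtx"],None).ravel() for n,p in(("top",a),("scene",b))]
    X=cv2.triangulatePoints(P("top"),P("scene"),u[0].reshape(2,1),u[1].reshape(2,1));return (X[:3]/X[3]).ravel()
def proj(n,X):
    m=M[n];return cv2.projectPoints(np.array([X],float),m["rvec"],m["tvec"],m["mtx"],None)[0].ravel()
def atz(n,p,z):
    m=M[n];A=P(n);Rm=A[:,:3];c=-Rm.T@A[:,3];d=Rm.T@np.linalg.inv(m["mtx"])@[*p,1];return c+d*(z-c[2])/d[2]
def rel(X):
    s=ctrl.state();return R.from_quat(s["tcp_rot"]).inv().apply(np.array(X)-s["position"])
E
python3 - <<'E'
from h import *
np.set_printoptions(precision=4,suppress=True)
for n,a,b in(("sq",(151.9,211.5),(378.3,286.5)),("rd",(398.2,226.4),(229.7,144.6)),("barL",(225,210.4),(292,203)),("barR",(266.4,205.4),(323,222.6)),("barL'",(225,210.4),(323,222.6)),("barR'",(266.4,205.4),(292,203))):
    X=tri(a,b);print(n,X,proj("top",X)-a,proj("scene",X)-b, proj("scene",atz("top",a,X[2])))
for p in((136,204.4),(159,195.6),(168,218),(144.6,228)):print(atz("top",p,.055))
print("bar top ends z=.108",atz("top",(225,210.4),.105),atz("top",(266.4,205.4),.105))
for p in((205.5,226),(289.5,217)): print("front corners",atz("top",p,.066))
for p in((199,164),(282,154)): print("back corners",atz("top",p,.066))
print("round at",atz("top",(398.2,226.4),.06))
for nm,p,z in(("slicer tl",(216,245),.034),("slicer tr",(268,248),.034),("tab",(274,267),.03),("br",(264,285),.034),("bl",(213,282),.034),("timer",(181,284),.04),("brushhead",(315,268),.01),("bend",(402,292),.01),("bowl",(414,131),.075),("trivet corner",(169,165),.016),("tr2",(122,179),.016)):print(nm,atz("top",p,z))
E
```

```text
sq [0.515  0.3    0.0465] [-0.0935  0.084 ] [-0.1389  0.0006] [378.0235 286.4866]
rd [ 0.4901 -0.2935  0.0548] [-0.0757  0.0814] [-0.094  -0.0175] [229.5099 144.5786]
barL [0.5407 0.0884 0.1568] [ 10.6753 -12.5541] [15.909   0.0951] [324.0099 203.074 ]
barR [0.5093 0.0543 0.0506] [-13.0739  10.3827] [-16.5475  -2.5586] [290.2241 217.6738]
barL' [0.5169 0.1174 0.1004] [-0.0555  0.053 ] [-0.0768 -0.0046] [322.8467 222.5897]
barR' [0.5304 0.0224 0.0982] [-0.1216  0.1204] [-0.165  -0.0163] [291.6696 202.9733]
[0.5309 0.3364 0.055 ]
[0.5532 0.2821 0.055 ]
[0.4997 0.2583 0.055 ]
[0.4746 0.3133 0.055 ]
bar top ends z=.108 [0.5167 0.1168 0.105 ] [0.5301 0.022  0.105 ]
front corners [0.4817 0.1663 0.066 ]
front corners [ 0.507  -0.0325  0.066 ]
back corners [0.6301 0.1867 0.066 ]
back corners [ 0.6584 -0.0118  0.066 ]
round at [ 0.49   -0.2924  0.06  ]
slicer tl [0.4376 0.1441 0.034 ]
slicer tr [0.4327 0.0177 0.034 ]
tab [0.3871 0.0022 0.03  ]
br [0.3437 0.0254 0.034 ]
bl [0.3485 0.1486 0.034 ]
timer [0.3427 0.2243 0.04  ]
brushhead [ 0.3859 -0.0989  0.01  ]
bend [ 0.3314 -0.3137  0.01  ]
bowl [ 0.7188 -0.3271  0.075 ]
trivet corner [0.6348 0.27   0.016 ]
tr2 [0.5972 0.3857 0.016 ]
```

Heights check out: the caps are near 47 and 55 mm and the bar near 100 mm, with the bar ends paired crosswise between the two views. Bar centre is about (0.524,0.070), bento yaw about 0.134 rad. I'll shut the fingers and turn the tool so its y runs along the bento's x.

Request:
servo_tool:
  steps: [0,0,0,0,0,0.107,1,0,0,0,0,0,0.107,1,0,0,0,0,0,0.107,1,0,0,0,0,0,0.107,1,0,0,0,0,0,0.107,1,0,0,0,0,0,0.104,1]
  newtons: 40

```text
time_s: 0.85
position: [0.241, 0.5217, 0.2388]
tcp_rot: [0.66, 0.751, -0.001, 0.0]
force: [-0.7, -0.6, 0.3]
grip_width: -0.0
finger_force: 0.0
```

```bash
python3 - <<'E'
from h import *
np.set_printoptions(precision=4,suppress=True)
s=ctrl.state();print(R.from_quat(s["tcp_rot"]).as_matrix(),s["q"])
print("rel*2",rel((.515,.300,.12))*2)
E
```

```text
[[-0.1284  0.9917 -0.0006]
 [ 0.9917  0.1284 -0.0009]
 [-0.0008 -0.0007 -1.    ]] [1.017  0.2763 1.5057 0.     1.3607 0.8882]
rel*2 [-0.5099  0.4866  0.2377]
```

Request:
servo_tool:
  steps: [-0.073,0.07,0.034,0,0,0,1,-0.073,0.07,0.034,0,0,0,1,-0.073,0.07,0.034,0,0,0,1,-0.073,0.07,0.034,0,0,0,1,-0.073,0.07,0.034,0,0,0,1,-0.073,0.07,0.034,0,0,0,1,-0.072,0.067,0.034,0,0,0,1,0,0,0.05,0,0,0,1,0,0,0.05,0,0,0,1,0,0,0,0,0,0,1]

```text
time_s: 2.1
position: [0.5149, 0.3009, 0.068]
tcp_rot: [0.658, 0.753, -0.003, -0.001]
force: [0.1, -0.0, 0.4]
grip_width: -0.0001
finger_force: 0.0
```

```bash
python3 - <<'E'
from h import *
s=ctrl.state();print(s["position"],s["force"],rel((.515,.300,.062))*2)
cv2.imwrite("pics/w1.png",ctrl.get_image("scene")[200:340,290:470,::-1].repeat(3,0).repeat(3,1))
E
```

```text
[0.51489658 0.30086523 0.06801583] [ 0.08945147 -0.01925976  0.40839777] [-1.72442517e-03  4.06716895e-05  1.20342302e-02]
```

View pics/w1.png

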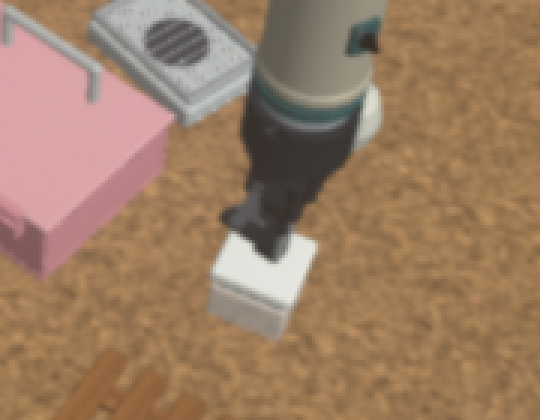

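The closed fingertips stand just above the middle of the square cap, at crop pixel (270,250). I'll press down in small steps.

Request:
servo_tool:
  steps: [0,0,0.006,0,0,0,1,0,0,0.006,0,0,0,1,0,0,0.004,0,0,0,1,0,0,0,0,0,0,1]

```text
time_s: 2.65
position: [0.5169, 0.3023, 0.0633]
tcp_rot: [0.658, 0.753, 0.001, 0.0]
force: [-1.4, 1.0, 4.7]
grip_width: -0.0004
finger_force: 2.2
```

Request:
servo_tool:
  steps: [0,0,0.004,0,0,0,1,0,0,0.004,0,0,0,1,0,0,0,0,0,0,1]

```text
time_s: 3.02
position: [0.5169, 0.3023, 0.0595]
tcp_rot: [0.658, 0.753, 0.001, 0.0]
force: [-2.0, 0.3, 6.6]
grip_width: 0.0
finger_force: 3.0
```

Request:
servo_tool:
  steps: [0,0,0.004,0,0,0,1,0,0,0.004,0,0,0,1,0,0,0,0,0,0,1]

```text
time_s: 3.4
position: [0.5169, 0.3023, 0.056]
tcp_rot: [0.658, 0.753, 0.001, 0.0]
force: [-2.0, -0.5, 8.8]
grip_width: 0.0
finger_force: 4.5
```

Request:
servo_tool:
  steps: [0,0,0.004,0,0,0,1,0,0,0.004,0,0,0,1,0,0,0,0,0,0,1]

```text
time_s: 3.78
position: [0.5171, 0.3023, 0.0558]
tcp_rot: [0.658, 0.753, 0.002, 0.001]
force: [-7.4, -3.9, 30.1]
grip_width: -0.0003
finger_force: 15.2
```

The square cap came to a hard stop with the tips at 48 mm, so it is home. Next I rise and cross over to the round pot.

Request:
servo_tool:
  steps: [0,0,-0.1,0,0,0,1,0,0,-0.1,0,0,0,1,0,0,-0.11,0,0,0,1]

```text
time_s: 4.15
position: [0.5162, 0.3017, 0.2066]
tcp_rot: [0.658, 0.753, -0.0, -0.0]
force: [1.6, 0.6, 0.5]
grip_width: 0.0002
finger_force: 0.0
```

Request:
servo_tool:
  steps: [-0.117,-0.02,0,0,0,0,1,-0.117,-0.02,0,0,0,0,1,-0.117,-0.02,0,0,0,0,1,-0.117,-0.02,0,0,0,0,1,-0.117,-0.02,0,0,0,0,1,-0.117,-0.02,0,0,0,0,1,-0.117,-0.02,0,0,0,0,1,-0.117,-0.02,0,0,0,0,1,-0.117,-0.02,0,0,0,0,1,-0.117,-0.02,0,0,0,0,1]

```text
time_s: 5.4
position: [0.4955, -0.2931, 0.2054]
tcp_rot: [0.658, 0.753, 0.0, 0.0]
force: [0.8, 0.9, 0.2]
grip_width: -0.0
finger_force: 0.0
```

Request:
servo_tool:
  steps: [0,0,0,0,0,0,1]

```text
time_s: 5.52
position: [0.4956, -0.2956, 0.2048]
tcp_rot: [0.66, 0.751, -0.001, 0.001]
force: [0.3, 0.4, 0.3]
grip_width: 0.0003
finger_force: 0.0
```

```bash
python3 - <<'E'
from h import *
s=ctrl.state();print(s["position"],s["force"],rel((.490,-.293,.074))*2,s["q"])
E
```

```text
[ 0.49556305 -0.29564291  0.20482998] [0.26417484 0.43678824 0.25193087] [ 0.00717226 -0.01035814  0.26164658] [-6.57636595e-01  2.99311642e-01  1.55859101e+00 -1.37925979e-03
  1.28233010e+00 -7.86512911e-01]
```

Request:
servo_tool:
  steps: [0.007,-0.01,0.08,0,0,0,1,0,0,0.08,0,0,0,1,0,0,0.08,0,0,0,1,0,0,0.022,0,0,0,1,0,0,0,0,0,0,1]

```text
time_s: 6.15
position: [0.4905, -0.2878, 0.0743]
tcp_rot: [0.658, 0.753, 0.0, -0.0]
force: [0.1, -0.3, 0.7]
grip_width: -0.0
finger_force: 0.0
```

Request:
servo_tool:
  steps: [0,0,0.004,0,0,0,1,0,0,0.004,0,0,0,1,0,0,0.004,0,0,0,1,0,0,0.004,0,0,0,1,0,0,0,0,0,0,1]

```text
time_s: 6.78
position: [0.4909, -0.2887, 0.0674]
tcp_rot: [0.658, 0.753, 0.0, 0.001]
force: [-0.4, 0.6, 4.8]
grip_width: -0.0003
finger_force: 2.6
```

Request:
servo_tool:
  steps: [0,0,0.004,0,0,0,1,0,0,0.004,0,0,0,1,0,0,0,0,0,0,1]

```text
time_s: 7.15
position: [0.4909, -0.2887, 0.0635]
tcp_rot: [0.658, 0.753, 0.0, 0.001]
force: [-0.4, 0.9, 5.2]
grip_width: -0.0
finger_force: 3.0
```

Request:
servo_tool:
  steps: [0,0,0.004,0,0,0,1,0,0,0.004,0,0,0,1,0,0,0,0,0,0,1]

```text
time_s: 7.52
position: [0.491, -0.2888, 0.0619]
tcp_rot: [0.658, 0.753, 0.0, 0.001]
force: [-3.8, 3.7, 20.1]
grip_width: 0.0
finger_force: 10.2
```

Request:
servo_tool:
  steps: [0,0,0.002,0,0,0,1,0,0,0,0,0,0,1]

```text
time_s: 7.78
position: [0.491, -0.2888, 0.0618]
tcp_rot: [0.658, 0.753, 0.0, 0.002]
force: [-5.6, 3.8, 26.2]
grip_width: -0.0001
finger_force: 13.1
```

The round cap stopped hard with the tips at 54 mm, so it is home too. I rise and go above the bar, opening the fingers.

Request:
servo_tool:
  steps: [0,0,-0.1,0,0,0,1,0,0,-0.1,0,0,0,1,0,0,-0.09,0,0,0,0.4]

```text
time_s: 8.15
position: [0.4905, -0.2885, 0.2044]
tcp_rot: [0.658, 0.753, 0.0, 0.001]
force: [-0.3, 0.3, 0.2]
grip_width: 0.017
finger_force: 0.0
```

Request:
servo_tool:
  steps: [0.1,0.022,0,0,0,0,0.4,0.1,0.022,0,0,0,0,0.4,0.1,0.022,0,0,0,0,0.4,0.1,0.022,0,0,0,0,0.4,0.1,0.022,0,0,0,0,0.4,0.1,0.022,0,0,0,0,0.4,0.1,0.022,0,0,0,0,0.4,0,0,0,0,0,0,0.4,0,0,0,0,0,0,0.4]

```text
time_s: 9.28
position: [0.5197, 0.0685, 0.2023]
tcp_rot: [0.658, 0.753, -0.0, 0.0]
force: [-0.4, -0.6, 0.7]
grip_width: 0.0512
finger_force: 0.0
```

```bash
python3 - <<'E'
from h import *
s=ctrl.state();print(s["position"],s["tcp_rot"],s["grip_width"],rel((.5237,.0699,.092))*2)
im=ctrl.get_image("wrist");m=ctrl.camera_model("wrist");H=m["hand_eye"]
T=np.eye(4);T[:3,:3]=R.from_quat(s["tcp_rot"]).as_matrix();T[:3,3]=s["position"]
for X in((.5169,.1174,.103),(.5304,.0224,.103)):
    c=np.linalg.inv(T@H)@[*X,1];p=m["mtx"]@c[:3];print(p[:2]/p[2])
np.save("T.npy",T);cv2.imwrite("pics/w2.png",im[:,:,::-1])
E
```

```text
[0.51972492 0.06851476 0.20232807] [ 6.57770564e-01  7.53218277e-01 -2.59221262e-04  2.10273596e-04] 0.05123322870596007 [0.0018197  0.00827598 0.22065405]
[284.56184402 146.10395579]
[284.88419104 270.52517059]
```

View pics/w2.png

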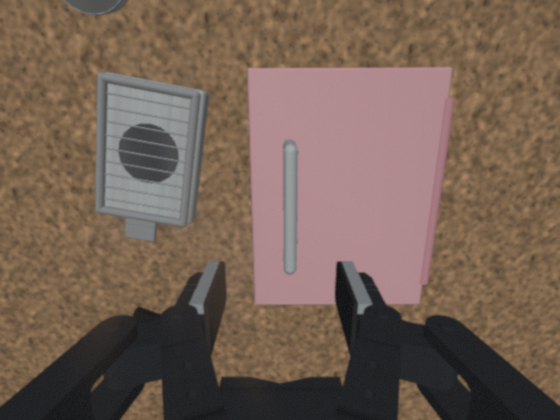

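The wrist view shows the bar upright at column 290, rows 143 to 271, so the yaw matches. It lies about 5 px (3–4 mm) further toward the hinge than predicted, so I'll take x ≈ 0.526. Now I descend and grip.

Request:
servo_tool:
  steps: [0.002,0.013,0.08,0,0,0,0.4,0,0,0.08,0,0,0,0.4,0,0,0.06,0,0,0,0.4,0,0,0,0,0,0,0.4]

```text
time_s: 9.82
position: [0.5243, 0.0691, 0.0903]
tcp_rot: [0.659, 0.752, -0.002, -0.002]
force: [0.1, -0.2, -0.4]
grip_width: 0.0513
finger_force: 0.0
```

Request:
servo_tool:
  steps: [0,0,0,0,0,0,1,0,0,0,0,0,0,1,0,0,0,0,0,0,1,0,0,0,0,0,0,1,0,0,0,0,0,0,1]
  newtons: 25

```text
time_s: 10.45
position: [0.5267, 0.0702, 0.0938]
tcp_rot: [0.658, 0.753, 0.0, 0.001]
force: [-1.9, -1.0, 5.7]
grip_width: 0.0094
finger_force: 24.6
```

```bash
python3 - <<'E'
from h import *
np.set_printoptions(precision=4,suppress=True)
s=ctrl.state();print(s["position"],R.from_quat(s["tcp_rot"]).as_matrix(),s["force"])
r=np.hypot(.12,.043);a=np.arctan2(.043,.12)
prev=None
for d in range(0,66,5):
    t=a+np.radians(d);p=np.array([.12-r*np.cos(t),r*np.sin(t)-.043])
    if prev is not None: print(d,p,"row y,z (x2):",(p-prev)*2*[1,-1])
    prev=p
E
```

```text
[0.5267 0.0702 0.0938] [[-0.1345  0.9909  0.0022]
 [ 0.9909  0.1345 -0.0009]
 [-0.0012  0.002  -1.    ]] [-1.9131 -0.9822  5.7337]
5 [0.0042 0.0103] row y,z (x2): [ 0.0084 -0.0206]
10 [0.0093 0.0202] row y,z (x2): [ 0.0102 -0.0198]
15 [0.0152 0.0296] row y,z (x2): [ 0.0119 -0.0188]
20 [0.0219 0.0384] row y,z (x2): [ 0.0135 -0.0177]
25 [0.0294 0.0467] row y,z (x2): [ 0.0149 -0.0165]
30 [0.0376 0.0542] row y,z (x2): [ 0.0163 -0.0151]
35 [0.0464 0.0611] row y,z (x2): [ 0.0176 -0.0136]
40 [0.0557 0.0671] row y,z (x2): [ 0.0187 -0.012 ]
45 [0.0656 0.0723] row y,z (x2): [ 0.0197 -0.0104]
50 [0.0758 0.0766] row y,z (x2): [ 0.0205 -0.0086]
55 [0.0864 0.08  ] row y,z (x2): [ 0.0212 -0.0068]
60 [0.0972 0.0824] row y,z (x2): [ 0.0217 -0.0049]
65 [0.1083 0.0839] row y,z (x2): [ 0.022 -0.003]
```

Gripped: width 9.4 mm, 25 N, and the lid still shut. Now I follow the hinge arc at 5 degrees per row.

Request:
servo_tool:
  steps: [0,0.0084,-0.0206,0,0,0,1,0,0.0102,-0.0198,0,0,0,1,0,0.0119,-0.0188,0,0,0,1,0,0.0135,-0.0177,0,0,0,1,0,0.0149,-0.0165,0,0,0,1,0,0,0,0,0,0,1]

```text
time_s: 11.2
position: [0.5538, 0.0741, 0.1402]
tcp_rot: [0.658, 0.753, -0.002, -0.001]
force: [-6.9, -4.1, 4.2]
grip_width: 0.009
finger_force: 24.6
```

Request:
servo_tool:
  steps: [0,0.0163,-0.0151,0,0,0,1,0,0.0176,-0.0136,0,0,0,1,0,0.0187,-0.012,0,0,0,1,0,0,0,0,0,0,1]

```text
time_s: 11.7
position: [0.581, 0.078, 0.1619]
tcp_rot: [0.658, 0.753, -0.0, -0.0]
force: [-7.7, -3.1, 9.3]
grip_width: 0.0089
finger_force: 25.8
```

Request:
servo_tool:
  steps: [0,0.0187,-0.012,0,0,0,1,0,0.0195,-0.01,0,0,0,1,0,0.021,-0.008,0,0,0,1,0,0.0217,-0.006,0,0,0,1,0,0,0,0,0,0,1,0,0,0,0,0,0,1]

```text
time_s: 12.45
position: [0.622, 0.0838, 0.1775]
tcp_rot: [0.658, 0.753, 0.001, 0.0]
force: [-1.3, -0.1, 4.1]
grip_width: 0.0089
finger_force: 25.4
```

```bash
python3 - <<'E'
from h import *
s=ctrl.state();p=s["position"]
d=(p-[.5267,.0702,.0938]);y=d[0]*.991+d[1]*.134
v=np.array([.12-y,.043+d[2]]);print(p,s["force"],"r",np.hypot(*v),"ang",np.degrees(np.arctan2(v[1],v[0])-np.arctan2(.043,.12)))
im=ctrl.get_image("scene")
a=im[120:300,210:400,::-1].repeat(3,0).repeat(3,1);cv2.imwrite("pics/w3.png",a)
E
```

```text
[0.62203471 0.08382365 0.17751841] [-1.25590135 -0.12994922  4.05869787] r 0.1289152388659989 ang 59.693120432309435
```

View pics/w3.png

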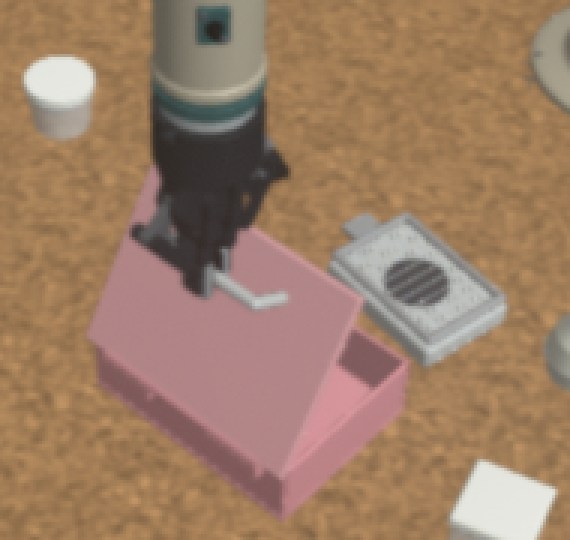

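The lid stands open with the fingers on the bar, and both caps look flush. The lid's front-left corner is at crop (362,298), which is scene (330.7,219.3). I'll check the angle from that.

```bash
python3 - <<'E'
from h import *
x=np.array([.991,.134,0]);y=np.array([-.134,.991,0]);z=np.array([0,0,1])
h=np.array([.5267,.0702,.06])+.12*x
for d in(50,55,60,65,70):
    c,s=np.cos(np.radians(d)),np.sin(np.radians(d))
    print(d,[proj("scene",h+.102*y+.152*(-c*x+s*z)+t*(s*x+c*z)).round(1) for t in(0,.008)])
s=ctrl.state();print(s["joint_vel"],s["finger_force"])
E
```

```text
50 [array([336.9, 217.8]), array([335.3, 217.7])]
55 [array([334.1, 217.9]), array([332.3, 218.1])]
60 [array([331. , 218.4]), array([329. , 218.9])]
65 [array([327.6, 219.5]), array([325.4, 220.2])]
70 [array([323.9, 221. ]), array([321.7, 222. ])]
[-5.02554469e-04 -2.31503074e-03  6.74136627e-03 -5.24620719e-05
  1.86126119e-04 -3.16301948e-04] 25.404791235923767
```

Request:
servo_tool:
  steps: [0,0,0,0,0,0,1,0,0,0,0,0,0,1,0,0,0,0,0,0,1]

```text
time_s: 12.88
position: [0.6214, 0.0837, 0.1774]
tcp_rot: [0.658, 0.753, 0.0, -0.0]
force: [-0.8, -0.3, 3.8]
grip_width: 0.0092
finger_force: 25.4
```

The image and the arm pose both give about 60 degrees, and the lid is still.

```bash
python3 -c "
from rig import ctrl
print(ctrl.finish_job())"
```

```text
the job is handed in; nothing more can be done
None
```

I pressed both caps fully home with the bento shut, then lifted the lid by its bar; the arm is holding it still at about 60 degrees, and the job is handed in (no verdict was returned).

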